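# Tip the shipping carton onto the bench scale, label up

## Robot

A 6-joint arm with a two-finger parallel gripper is mounted at the origin on the work surface; the furniture and walls round the work are solid. World frame = base frame: x ahead of the robot, y to its left, z up, the work surface at z = 0. Lengths are in m, angles in rad, forces in N, time in s.
With the tool pointing down it reaches from about 0.4 to 0.825 m from the base axis. Payload 7 kg.
Tool frame: the origin (TCP) lies midway between the tips of the shut fingers; the grasp point (between the pads) lies 19 mm behind it; y points along the fingers, z is the direction in which the jaws open and shut, and the axes are right-handed (so a half turn about y gives the same grasp; the last joint's range is limited). The gripper opens to 88 mm and grips with 3 to 60 N. Pads are 19 mm wide; open, the fingers measure 130 mm over their backs; the gripper's body (78 mm by 193 mm) begins 47 mm behind the grasp point.
Start: joints at [1.495, 0.359, 0.012, 0, -1.224, -0.288], TCP at [0.24, 0.631, 0.227] pointing down, gripper open.
Joint ranges: [-3.07, 3.07], [-1.43, 2.12], [-1.02, 1.25], [-3.03, 1.67], [-3.05, -0], [-3.03, 3.03]. Speed limits (rad/s): [2.39, 2.39, 3.01, 3.14, 3.14, 3.14].

## Interface

Orientations are given as a unit quaternion [x, y, z, w].
In Python, from station import * gives the robot as it stands.
- The arm moves only by the shell command python3 -m inch 'ROWS'. ROWS is JSON, a list of rows, each a list of 7 numbers: the finger opening in m, from 0 to 0.0876, then the shift along the tool's x, y, z in m, then the turn, a rotation vector about the tool's x, y, z in degrees. In form: [[gripper, tx, ty, tz, rx, ry, rz], ...]. A call has 1 to 12 rows; each row is the pose to reach, as a shift and turn from the pose measured when the call began, along the tool's axes at that moment; what a row does not reach only later rows make up. A row lasts 1/12 s, in which the tool goes at most 41.7 mm and 7.16 degrees, less where a joint would pass 70% of its speed; a pose out of reach is approached as far as the arm can. A call with a gripper value outside its range is refused whole. The fingers move at their own pace and stop on an object; the grip force is fixed at half the most. Time passes only in rows, so rows that repeat a pose let the fingers close. It gives the time, the measured TCP pose, the force and the opening at its end, in the units of the state.
- sense(): the state, without advancing time (a new reading comes with each control period).
- snapshot(name): name is "scene" or "top" or "wrist"; returns a dict with "color" (420x560x3 uint8, red, green, blue), "intrinsics" (3x3 intrinsics, pixels), "k1" (the pictures are not rectified: a ray, as slopes to the right and down, at radius r is drawn at 1 + k1 r^2 times it, then the intrinsics apply), "extrinsics" (4x4, takes a point from world to camera coordinates). Camera axes: x right, y down, z forward; pixel columns grow to the right and rows downward; lengths in m; the calibration is good to about 2 mm. A picture is of the moment at which its call begins. There is no depth.
- job_done(): hands the job in, once; it reports no verdict.
Trained networks look in a picture, given as the dict that the camera call returned (one of the last four; its "shot" number tells which), for a name from the list of things; names that differ only in an ending like _2 or _b are one class to them, and where a whole thing is asked for, a point or a joint stands for the part that bears it (a point fixed in the world has none). Each returns a list of dicts, best first, with "score" (0 to 1); they miss things now and then, are a little off and sometimes report something else, mostly with a low value. They report only what shows in the picture. A call takes as long as a camera call. They do not tell look-alikes from the thing itself.
- spot_in(picture, target): "position" ([column, row] in pixels, amid what is visible of it).
- silhouettes(picture, target): "pixels" (420x560 bool, what is visible of it) and "position" ([column, row] in pixels, amid what is visible of it).
The state is a dict: "time_s": time; "q": joint angles; "qvel": joint speeds; "joint_torque": joint torques, N m; "position": TCP position; "tcp_rot": TCP orientation; "contact_force": force on the tool from outside, world axes, zero at the start; "ft_torque": the same for the moment, N m; "gripper_width": finger opening in m.
Only numpy, scipy, OpenCV 4.12 (cv2) and the standard library are available. Lean on these libraries where they do the work, as an engineer would, in place of code of your own. Each camera call takes 0.05 s, during which the arm holds its last target.

## Task

Get the shipping carton onto the bench scale for weighing and scanning: it is too wide to pick up, so slide its foot against the scale's loading edge and tip it over that edge onto the platform, so that the labelled side ends on top. Then slide it fully home, flat and square against the rear stop of the scale, and leave it there; leave the scanner, label roll, tape roll and marker where they are.

Things in the scene. Friction and masses are not known exactly. Their poses are not given: they have to be found in the camera images.
- scale: Low steel bench scale, fixed. Origin: centre of its underside, on the desk. Platform 230 mm along its x, 190 mm along its y, flat top 20 mm above the desk. Loading edge: its upright side at x = -115 mm. Rear stop: upright plate at x = +115 mm. Its x axis (loading edge to rear stop) points roughly to the robot's right. A white console, no higher than the platform, lies along its -y side.
- scale_edge (a point): Middle of the top of the loading edge, an upright side 20 mm high and 190 mm wide that stops the carton's foot (axes as the scale's).
- scale_stop (a point): Middle of the face of the rear stop, 20 mm above the platform (axes as the scale's). The plate is 170 mm wide and its top is 70 mm above the desk.
- carton_center (a point): Centre of the closed rigid cardboard carton: 100 mm along its x, 130 mm along its y, 180 mm along its z; 0.35 to 0.7 kg, evenly spread. At the start it stands upright on the desk (own z up), 10 to 60 mm before the loading edge, its x axis within 0.12 rad of the scale's. Once on the platform it lies with its 100 mm upright, its top 120 mm above the desk.
- carton_label (a point): Centre of the carton's labelled side (white label with bars), its -x side, 130 x 180 mm, away from the scale at the start (axes as the carton's). This is the side to push; it comes to the top when the carton tips towards the scale.
- carton_foot (a point): Middle of the carton's lower edge nearest the scale (axes as the carton's). Friction is high: pushed below about 50 mm height the carton slides, pushed high it tips. Leaning some 40 to 50 degrees over the loading edge, it falls by itself onto the platform; this edge then overhangs the loading edge by about 20 to 40 mm.
- scanner: Black hand-held barcode scanner, 220 x 92 x 73 mm, lying on the desk behind the rear stop; origin on its underside. Bystander.
- labels: White label roll, 61 mm across, 40 mm high, beside the scale on the side away from the robot; origin at the centre of its underside. Bystander.
- tape: Beige roll of tape, 95 mm across, 24 mm high, between the scanner and the robot; origin at the centre of its underside. Bystander.
- marker: Red and white marker, 125 mm long, 20 mm high, on the robot's side of the carton; origin on its underside. Bystander.
Things that resemble listed ones, but are neither listed nor needed, are in the scene too. Of the things like the part that bears carton_center, leave any that is green or yellow; of the rest the larger one is meant.

How it is judged:
On the way, in this order (a step that is already met when the one before it is completed fails the run):
1. the carton leans over the loading edge, its foot held by the scale (angle between carton_center's own z axis and vertical between 0.3 and 1.1 rad and angle between carton_center's own x axis and vertical above 1.85 rad and contact force between carton and scale above 0.3 N), for 0.05 s.
2. the carton lies on the platform with its labelled side up (angle between carton_center's own x axis and vertical above 3 rad and z of carton_center in the frame of scale between 0.062 and 0.078 m), for 0.2 s.
At the end, for the whole second after the job is handed in: The carton lies at rest flat on the scale's platform with its labelled side up (within 8 degrees), its end within 12 mm of the rear stop, square to the scale within 8 degrees and within 40 mm of the platform's middle line (all of step 2 and x of carton_center in the frame of scale above 0.013 m and y of carton_center in the frame of scale between -0.04 and 0.04 m and angle between the y axis of carton_center and the y axis of scale, either way round below 0.14 rad and linear speed of carton below 0.02 m/s and angular speed of carton below 0.1 rad/s); the robot touches nothing.
It fails at once if a bystander (scanner, label roll, tape roll or marker) is pushed more than 40 mm (distance of any of scanner, labels, tape, marker from where it was at the start of the episode above 0.04 m).
It also fails if it takes over 54 s, if anything falls off the work surface, if the arm or the gripper's body presses on something with over 40 N, if the wrist force passes 120 N, or if a joint passes its speed limit or range.

## Working session

There is one attempt and no reset: what is moved stays moved. The work goes in short steps, Python scripts to look and compute and a shell command to move; the robot and the scene stay as the last step left them, time stands still between calls to the robot, and variables do not carry over. Pictures are saved under pics/ and viewed, and the job is handed in when it is done.

```bash
ls; mkdir -p pics; python3 - <<'E'
from station import *
import cv2, numpy as np
s=sense(); print({k:np.round(v,3).tolist() for k,v in s.items()})
for n in ["scene","top"]:
    p=snapshot(n); cv2.imwrite(f"pics/{n}0.png",p["color"][:,:,::-1]); print(n,np.round(p["intrinsics"],1).tolist(),p["k1"],np.round(p["extrinsics"],3).tolist())
    for t in ["scale","carton_center","carton_label","carton_foot","scale_edge","scale_stop","scanner","labels","tape","marker"]:
        try: print(t,[(np.round(d["position"],1).tolist(),round(d["score"],2)) for d in spot_in(p,t)])
        except Exception as e: print(t,e)
print(sense()["time_s"])
E
```

```text
pics
{'time_s': 0.0, 'q': [1.495, 0.359, 0.011, -0.0, -1.224, -0.288], 'qvel': [-0.0, -0.0, 0.001, -0.001, -0.0, -0.0], 'joint_torque': [-0.0, -58.271, 29.305, 6.997, 0.007, -0.0], 'position': [0.24, 0.63, 0.226], 'tcp_rot': [-0.128, -0.695, 0.696, 0.128], 'contact_force': [-0.502, 0.292, 0.306], 'ft_torque': [0.007, 0.027, 0.043], 'gripper_width': 0.088}
scene [[535.6, 0.0, 288.0], [0.0, 535.6, 206.2], [0.0, 0.0, 1.0]] -0.02982481995462955 [[0.988, 0.155, 0.02, -0.54], [0.086, -0.428, -0.9, 0.035], [-0.131, 0.89, -0.436, 1.416], [0.0, 0.0, 0.0, 1.0]]
scale [([276.6, 255.0], 0.57)]
carton_center [([279.0, 187.5], 0.91), ([142.2, 247.8], 0.84), ([326.7, 154.0], 0.75), ([348.3, 197.9], 0.68)]
carton_label [([275.2, 190.9], 0.94), ([141.3, 246.0], 0.91), ([349.0, 199.5], 0.88), ([325.1, 147.2], 0.62)]
carton_foot [([278.4, 190.6], 0.85), ([324.9, 151.5], 0.82), ([348.3, 199.8], 0.77), ([139.0, 250.2], 0.58)]
scale_edge [([275.8, 254.9], 0.9)]
scale_stop [([278.6, 255.9], 0.71)]
scanner [([327.0, 307.9], 0.83)]
labels [([365.2, 257.1], 0.94)]
tape [([195.3, 306.5], 0.58)]
marker [([230.5, 213.7], 0.72)]
top [[399.7, 0.0, 277.2], [0.0, 399.7, 206.6], [0.0, 0.0, 1.0]] -0.009924298854240418 [[0.457, -0.89, 0.002, -0.218], [-0.867, -0.446, -0.223, 0.491], [0.199, 0.1, -0.975, 1.033], [0.0, 0.0, 0.0, 1.0]]
scale [([319.7, 236.2], 0.91), ([248.6, 202.2], 0.4)]
carton_center [([318.3, 347.7], 0.85), ([168.0, 122.9], 0.66)]
carton_label [([252.0, 200.7], 0.92), ([171.9, 122.8], 0.82), ([318.9, 347.7], 0.64)]
carton_foot [([320.5, 350.3], 0.92), ([252.5, 202.0], 0.86), ([168.8, 123.2], 0.71), ([273.6, 142.8], 0.64)]
scale_edge [([317.3, 234.7], 0.87)]
scale_stop [([318.6, 232.1], 0.78)]
scanner [([404.2, 219.9], 0.57), ([357.6, 317.3], 0.32)]
labels [([347.2, 165.8], 0.97)]
tape [([378.8, 307.8], 0.7), ([318.7, 234.9], 0.35)]
marker [([230.2, 252.6], 0.81)]
1.1
```

View pics/scene0.png

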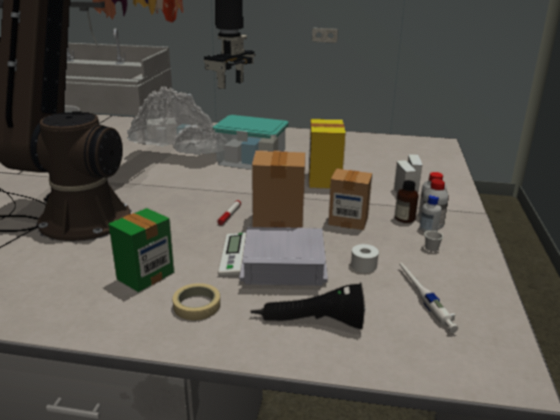

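View pics/top0.png

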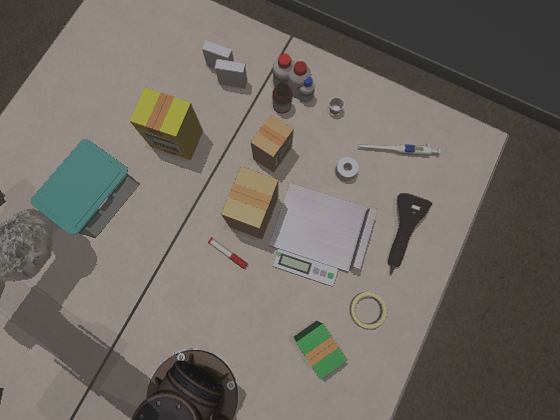

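```bash
cat > h.py <<'E'
from station import *
import cv2, numpy as np
from scipy.optimize import minimize
from scipy.spatial.transform import Rotation as R
def proj(p,P):
    P=np.atleast_2d(P); E=np.array(p["extrinsics"]); K=np.array(p["intrinsics"])
    c=P@E[:3,:3].T+E[:3,3]; s=c[:,:2]/c[:,2:]; s=s*(1+p["k1"]*(s**2).sum(1,keepdims=True))
    return s*[K[0,0],K[1,1]]+[K[0,2],K[1,2]]
def back(p,uv,z):
    E=np.array(p["extrinsics"]); K=np.array(p["intrinsics"])
    d=(np.array(uv,float)-[K[0,2],K[1,2]])/[K[0,0],K[1,1]]; s=d.copy()
    for _ in range(10): s=d/(1+p["k1"]*(s**2).sum())
    r=E[:3,:3].T@np.r_[s,1]; o=-E[:3,:3].T@E[:3,3]
    return o+r*(z-o[2])/r[2]
def box(d): return np.array([[a,b,c] for a in(-.5,.5) for b in(-.5,.5) for c in(-.5,.5)])*d
def mask(p,pts,s=4):
    h=cv2.convexHull(np.round(proj(p,pts)*s*1.0).astype(np.int32)); m=np.zeros((420*s,560*s),np.uint8); cv2.fillConvexPoly(m,h,255)
    return cv2.resize(m,(560,420),interpolation=cv2.INTER_AREA)/255.
def save(n,im,k=1,c=None):
    if c: im=im[c[1]:c[3],c[0]:c[2]]
    cv2.imwrite("pics/"+n,cv2.resize(np.ascontiguousarray(im[:,:,::-1]),None,fx=k,fy=k,interpolation=cv2.INTER_CUBIC))
E
python3 - <<'E'
from h import *
import pickle
d={}
for n in ["scene","top"]:
    p=snapshot(n); d[n]=p
    m=silhouettes(p,"carton_label"); d[n+"m"]=m
    print(n,[(np.round(x["position"]),round(x["score"],2),int(x["pixels"].sum())) for x in m])
    m=silhouettes(p,"scale"); d[n+"s"]=m
    print(n,[(np.round(x["position"]),round(x["score"],2),int(x["pixels"].sum())) for x in m])
pickle.dump(d,open("d.pkl","wb"))
save("t1.png",d["top"]["color"],4,(200,100,400,250))
save("s1.png",d["scene"]["color"],4,(210,130,400,280))
print(sense()["time_s"])
E
```

```text
scene [(array([142., 248.]), 0.91, 4242), (array([325., 149.]), 0.86, 2181), (array([350., 199.]), 0.68, 2223), (array([277., 191.]), 0.64, 3959)]
scene [(array([275., 254.]), 0.94, 5558)]
top [(array([322., 348.]), 0.78, 1665), (array([170., 124.]), 0.77, 3450), (array([251., 202.]), 0.6, 2800), (array([275., 144.]), 0.56, 1545)]
top [(array([319., 235.]), 0.71, 7377)]
1.4
```

View pics/t1.png

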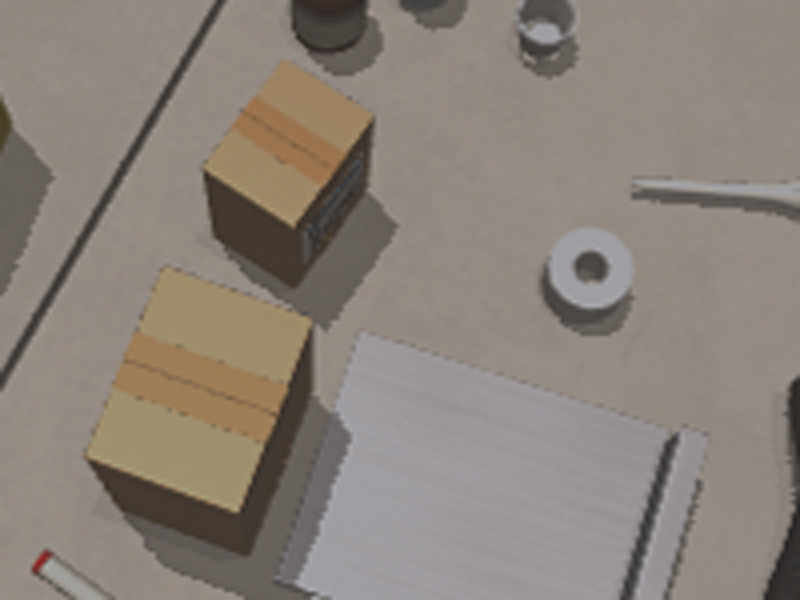

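View pics/s1.png

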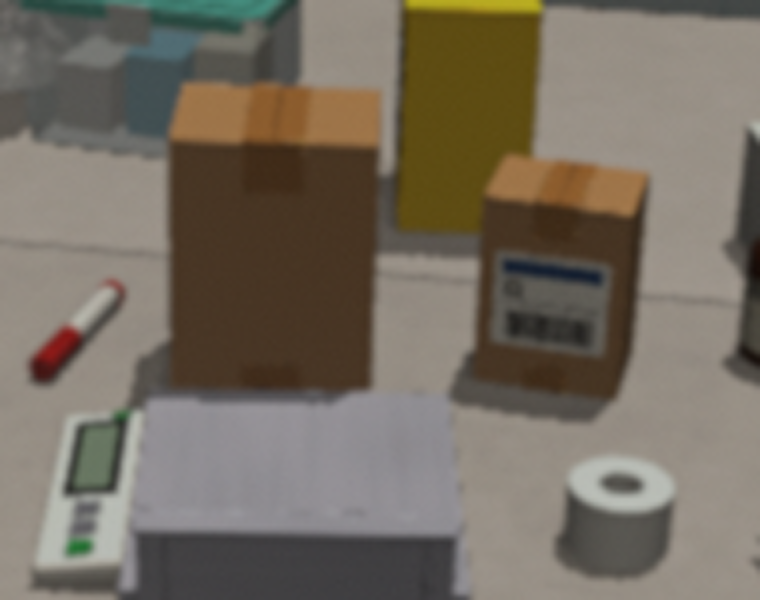

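```bash
cat > fit.py <<'E'
from h import *
import pickle
d=pickle.load(open("d.pkl","rb"))
def near(l,uv): return min(l,key=lambda x:np.hypot(*(np.array(x["position"])-uv)))["pixels"].astype(float)
ct=near(d["topm"],(251,202)); cs=near(d["scenem"],(277,191))
p=d["top"]
uv=np.array([(90,458),(165,268),(312,320),(240,510)])/4+[200,100]
C=np.array([back(p,u,.18) for u in uv]); print(np.round(C,3)); print([round(float(np.hypot(*(C[i]-C[i-1])[:2])),3) for i in range(4)])
c0=C.mean(0)[:2]; v=(C[3]-C[0])+(C[2]-C[1]); y0=np.arctan2(v[1],v[0]); print("corner fit",c0,y0)
def pts(q): return box([.1,.13,.18])@R.from_euler('z',q[2]).as_matrix().T+[q[0],q[1],.09]
f=lambda q: np.abs(mask(p,pts(q))-ct).sum()
r=minimize(f,[*c0,y0],method="Nelder-Mead",options=dict(initial_simplex=[[*c0,y0],[c0[0]+.005,c0[1],y0],[c0[0],c0[1]+.005,y0],[*c0,y0+.05]]))
print(r.x,r.fun,f([*c0,y0]))
# scale corners: far loading corner, far stop corner
S=[back(p,np.array(u)/4+[200,100],.02) for u in [(362,333),(672,433),(297,582)]]
print(np.round(S,3), np.hypot(*(S[1]-S[0])[:2]),np.hypot(*(S[2]-S[0])[:2]))
E
python3 fit.py; python3 - <<'E'
from h import *; import pickle
d=pickle.load(open("d.pkl","rb")); save("t2.png",d["top"]["color"],5,(260,170,410,290))
E
```

```text
[[0.434 0.126 0.18 ]
 [0.559 0.142 0.18 ]
 [0.571 0.047 0.18 ]
 [0.447 0.031 0.18 ]]
[0.095, 0.127, 0.096, 0.125]
corner fit [0.50261958 0.08635517] -1.4408894844211582
[ 0.50209488  0.08716329 -1.45384659] 67.52156862745099 81.61960784313726
[[ 0.622  0.032  0.02 ]
 [ 0.656 -0.195  0.02 ]
 [ 0.442 -0.009  0.02 ]] 0.22965259202253407 0.1841760592388028
```

View pics/t2.png

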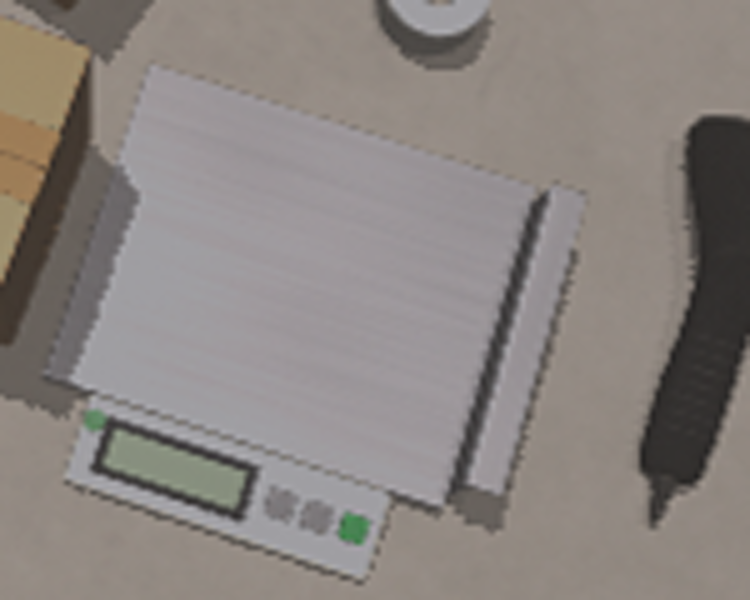

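```bash
python3 - <<'E'
from h import *; import pickle
from scipy.optimize import least_squares
d=pickle.load(open("d.pkl","rb")); p=d["top"]
uv=np.array([(150,66),(50,375),(538,186),(440,511)])/5+[260,170]
L=np.array([[-.115,.095,.02],[-.115,-.095,.02],[.115,.095,.02],[.115,-.095,.02]])
def res(q): return (proj(p,L@R.from_euler('z',q[2]).as_matrix().T+[q[0],q[1],0])-uv).ravel()
r=least_squares(res,[.55,-.09,-1.4]); print(r.x,np.round(r.fun,1)); 
sc=r.x
ps=d["scene"]; im=ps["color"].copy(); it=p["color"].copy()
X=np.array([0.5021,0.0872,-1.454])
def ex(im,pp,P,col):
    for u in proj(pp,P): cv2.circle(im,tuple(int(round(x*4)) for x in u),4,col,-1,shift=2)
for q,di,h in [(sc,[.23,.19,.02],.01),(X,[.1,.13,.18],.09)]:
    P=box(di)@R.from_euler('z',q[2]).as_matrix().T+[q[0],q[1],h]
    ex(im,ps,P,(255,0,0)); ex(it,p,P,(255,0,0))
save("s3.png",im,4,(210,130,400,280)); save("t3.png",it,4,(200,100,400,250))
Rm=R.from_euler('z',sc[2]).as_matrix()
print("carton in scale", Rm.T@(np.r_[X[:2],0]-np.r_[sc[:2],0]), X[2]-sc[2])
for n,u,z in [("labels",(347,166),.03),("scanner",(404,220),.03),("tape",(370,311),.02),("marker",(230,253),.01),("marker a",(210,240),.01),("marker b",(246,267),.01),("small",(272,150),.07)]:
    w=back(p,u,z); print(n,np.round(w,3), np.round(Rm.T@(w-np.r_[sc[:2],0]),3))
E
```

```text
[ 0.54658552 -0.09434083 -1.41883204] [ 0.1 -0.7 -1.2  0.4  0.2  0.3  0.9 -0.1]
carton in scale [-0.18618291 -0.01649119  0.        ] -0.03516796200371064
labels [ 0.739 -0.09   0.03 ] [0.024 0.19  0.03 ]
scanner [ 0.668 -0.297  0.03 ] [0.219 0.09  0.03 ]
tape [ 0.403 -0.316  0.02 ] [ 0.197 -0.176  0.02 ]
marker [0.369 0.091 0.01 ] [-0.211 -0.148  0.01 ]
marker a [0.375 0.158 0.01 ] [-0.276 -0.132  0.01 ]
marker b [0.355 0.034 0.01 ] [-0.156 -0.17   0.01 ]
small [0.67  0.116 0.07 ] [-0.189  0.154  0.07 ]
```

```bash
python3 - <<'E'
import cv2,numpy as np
a=cv2.imread("pics/s3.png");b=cv2.imread("pics/t3.png")
b=cv2.resize(b,(a.shape[1],a.shape[0]))
cv2.imwrite("pics/st3.png",cv2.resize(np.vstack([a,b]),None,fx=.5,fy=.5))
E
```

```text
(no output)
```

View pics/st3.png

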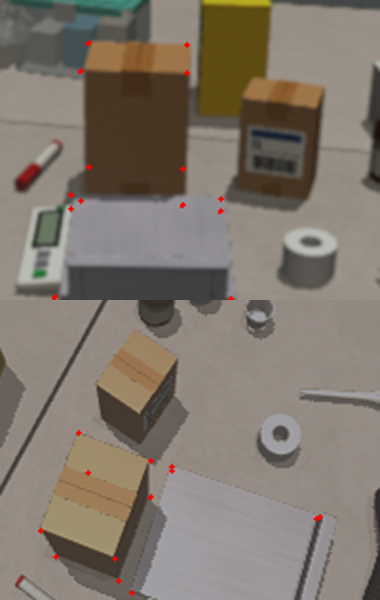

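```bash
python3 - <<'E'
from h import *; import pickle
d=pickle.load(open("d.pkl","rb")); p=d["top"]; ps=d["scene"]
s=sense(); M=R.from_quat(s["tcp_rot"]).as_matrix(); print("tool x,y,z cols\n",np.round(M,3))
for n,u,z in [("teal",(33,198),.1),("teal",(88,140),.1),("teal",(128,178),.1),("teal",(75,232),.1),("yel",(140,90),.18),("yel",(200,110),.18),("yel",(182,158),.18),("yel",(135,130),.18),("yelfoot",(182,158),.0),("tealsc",(218,135),.1),("tealsc",(285,128),.1),("plastic",(130,140),.1)]:
    print(n,np.round(back(ps if 'sc' in n or n=='plastic' else p,u,z),3))
w=snapshot("wrist"); save("w0.png",w["color"],1)
save("s4.png",ps["color"],5,(190,0,310,110))
E
```

```text
tool x,y,z cols
 [[-0.935  0.    -0.356]
 [ 0.356 -0.    -0.935]
 [-0.    -1.     0.   ]]
teal [0.254 0.608 0.1  ]
teal [0.457 0.568 0.1  ]
teal [0.415 0.414 0.1  ]
teal [0.229 0.459 0.1  ]
yel [0.623 0.474 0.18 ]
yel [0.645 0.308 0.18 ]
yel [0.513 0.284 0.18 ]
yel [0.523 0.427 0.18 ]
yelfoot [0.55  0.353 0.   ]
tealsc [0.239 0.467 0.1  ]
tealsc [0.442 0.589 0.1  ]
plastic [-0.02  0.36  0.1 ]
```

View pics/s4.png

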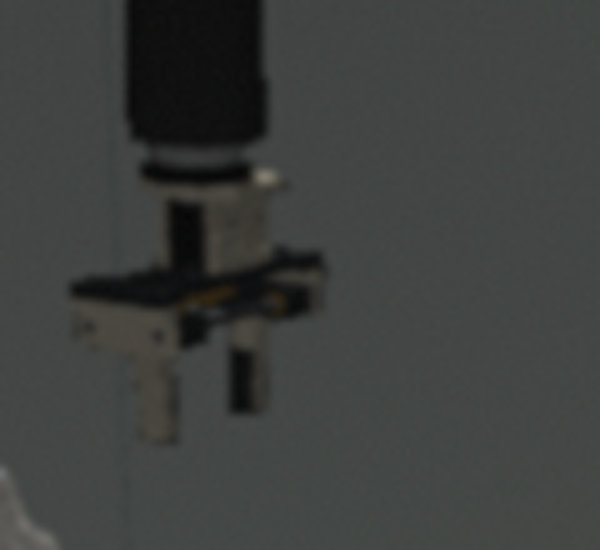

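View pics/w0.png

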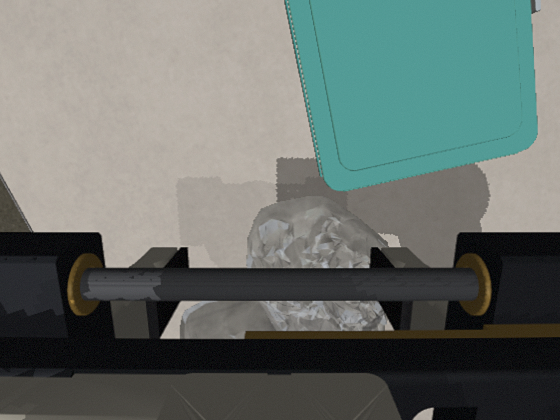

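```bash
python3 - <<'E'
from h import *; import pickle
d=pickle.load(open("d.pkl","rb")); p=d["top"]; ps=d["scene"]
a=d["top"]["color"][80:240,20:220]; b=d["scene"]["color"][100:240,200:380]
a=cv2.resize(a,None,fx=3,fy=3,interpolation=3); b=cv2.resize(b,(600,467),interpolation=3)
cv2.imwrite("pics/ya.png",a[:,:,::-1]);cv2.imwrite("pics/yb.png",b[:,:,::-1])
E
```

```text
(no output)
```

View pics/ya.png

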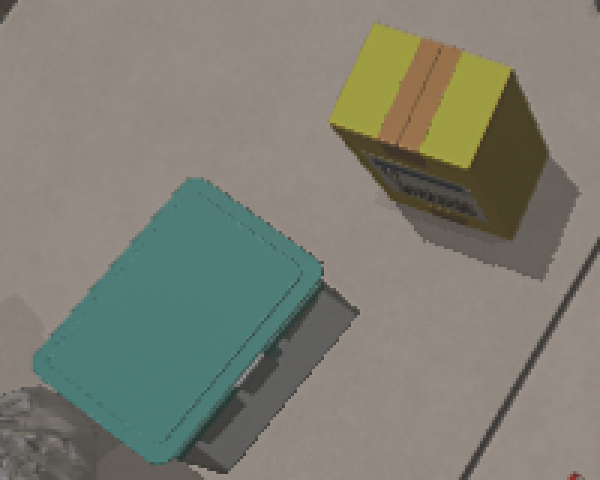

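View pics/yb.png

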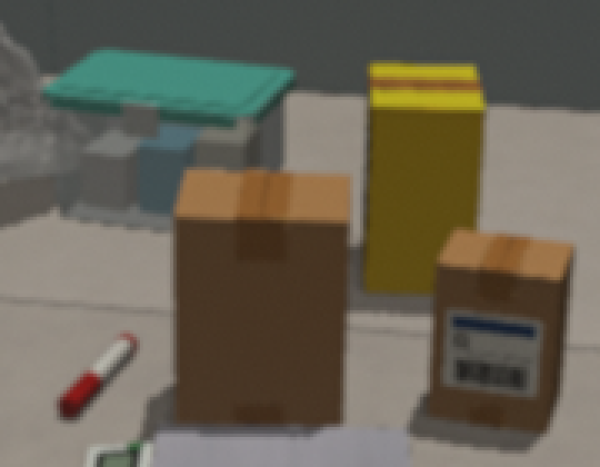

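```bash
python3 - <<'E'
from h import *; import pickle
d=pickle.load(open("d.pkl","rb")); p=d["top"]
for u in [(515,240),(547,155),(395,205)]: print(back(p,np.array(u)/3+[20,80],0))
for z in (.18,.2,.22,.24,.26): print(z,[np.round(back(p,np.array(u)/3+[20,80],z)[:2],3) for u in [(470,168),(512,70),(330,123)]])
for z in (.1,.12,.15): print(z,[np.round(back(p,np.array(u)/3+[20,80],z)[:2],3) for u in [(323,270),(165,463),(195,178)]])
E
```

```text
[0.55754508 0.32488275 0.        ]
[0.64980585 0.34118954 0.        ]
[5.34922250e-01 4.48795510e-01 2.22044605e-16]
0.18 [array([0.557, 0.325]), array([0.651, 0.339]), array([0.538, 0.451])]
0.2 [array([0.552, 0.316]), array([0.643, 0.33 ]), array([0.533, 0.44 ])]
0.22 [array([0.547, 0.308]), array([0.636, 0.321]), array([0.529, 0.428])]
0.24 [array([0.542, 0.299]), array([0.629, 0.312]), array([0.524, 0.417])]
0.26 [array([0.537, 0.291]), array([0.622, 0.303]), array([0.519, 0.406])]
0.1 [array([0.434, 0.427]), array([0.224, 0.456]), array([0.455, 0.577])]
0.12 [array([0.431, 0.417]), array([0.226, 0.445]), array([0.452, 0.564])]
0.15 [array([0.428, 0.402]), array([0.229, 0.429]), array([0.448, 0.545])]
```

```bash
cat > to.py <<'E'
import sys
from h import *
# usage: to.py x y z tilt_deg yaw
def target(x,y,z,t,yaw):
    t=np.radians(t); f=np.array([np.cos(yaw),np.sin(yaw),0]); l=np.array([-f[1],f[0],0])
    a=np.sin(t)*f-np.cos(t)*np.array([0,0,1]); zz=-l; return np.array([x,y,z]),np.c_[np.cross(a,zz),a,zz]
if __name__=="__main__":
    P,M=target(*map(float,sys.argv[1:6])); s=sense(); C=R.from_quat(s["tcp_rot"]).as_matrix()
    print("shift mm",np.round(1000*C.T@(P-s["position"]),1),"turn",np.round(R.from_matrix(C.T@M).as_rotvec(degrees=True),1),"t",s["time_s"],"q",np.round(s["q"],2))
E
python3 to.py .485 .21 .26 30 -1.43
```

```text
shift mm [-378.5  -33.4  306.1] turn [16.  59.6 27.1] t 1.45 q [ 1.5   0.36  0.01  0.   -1.22 -0.29]
```

```bash
python3 -m inch '[[0.06,-0.03,-0.03,0.02,1,5,2],[0.06,-0.06,-0.033,0.05,3,10,5],[0.06,-0.09,-0.033,0.075,4,15,7],[0.06,-0.12,-0.033,0.10,5,20,9],[0.06,-0.15,-0.033,0.12,7,25,11],[0.06,-0.18,-0.033,0.15,8,30,13],[0.06,-0.22,-0.033,0.18,9,35,16],[0.06,-0.25,-0.033,0.2,11,40,18],[0.06,-0.28,-0.033,0.23,12,45,20],[0.06,-0.31,-0.033,0.255,14,50,23],[0.06,-0.35,-0.033,0.28,15,55,25],[0.06,-0.378,-0.033,0.306,16,59.6,27.1]]' && python3 to.py .485 .21 .26 30 -1.43;python3 to.py .489 .19 .03 30 -1.43
```

```text
time_s: 2.45
position: [0.4841, 0.2123, 0.2597]
tcp_rot: [-0.587, -0.395, 0.635, 0.31]
contact_force: [1.4, 0.9, 0.5]
gripper_width: 0.0596
shift mm [-2.2  1.  -0.5] turn [-0.  -0.2 -0.1] t 2.45 q [ 1.02  0.26 -0.3   0.33 -1.44 -1.  ]
shift mm [ 95.6 210.2  -1.4] turn [-0.  -0.2 -0.1] t 2.45 q [ 1.02  0.26 -0.3   0.33 -1.44 -1.  ]
```

```bash
python3 -m inch '[[0.06,0.015,0.035,0,0,0,0],[0.06,0.03,0.07,0,0,0,0],[0.06,0.046,0.105,0,0,0,0],[0.06,0.064,0.14,0,0,0,0],[0.06,0.08,0.175,-0.001,0,0,0],[0.06,0.0956,0.21,-0.001,0,0,0],[0.06,0.0956,0.21,-0.001,0,0,0]]'; python3 - <<'E'
from h import *
a=snapshot("scene"); save("s5.png",a["color"],1.4); b=snapshot("top"); save("t5.png",b["color"],3,(140,80,340,280))
print(sense()["contact_force"])
E
```

```text
time_s: 3.03
position: [0.4859, 0.1861, 0.0248]
tcp_rot: [-0.587, -0.391, 0.638, 0.309]
contact_force: [-1.3, -0.7, -0.1]
gripper_width: 0.06
[-0.34599535  0.12780189  0.12560775]
```

View pics/s5.png

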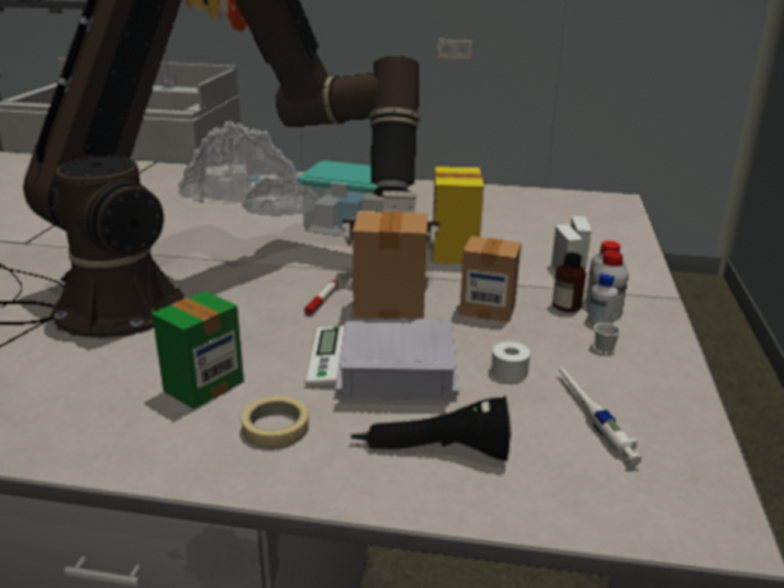

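View pics/t5.png

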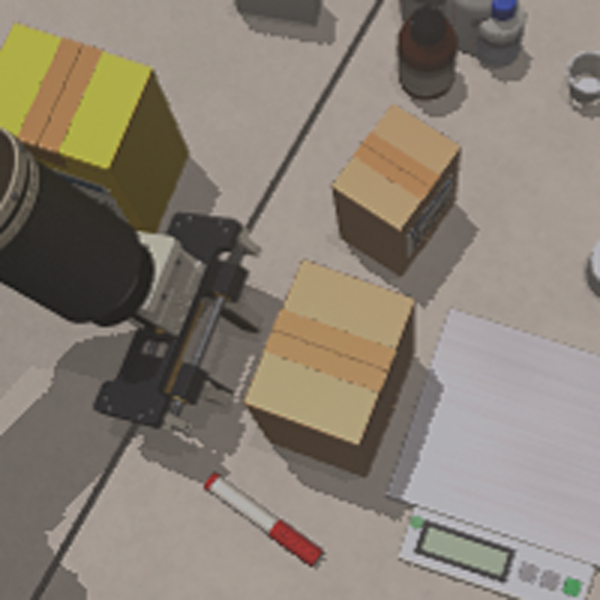

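```bash
cat >> h.py <<'E'
SC=np.array([0.5466,-0.0943]); SY=-1.4188
def sf(P): return R.from_euler('z',-SY).as_matrix()@(np.asarray(P)-np.r_[SC,0])
E
python3 -c "
from h import *
s=sense(); print(sf(s['position']), s['time_s'])
from to import target
f=np.array([np.cos(SY),np.sin(SY)]);l=np.array([-f[1],f[0]])
p=SC+f*-.223+l*-.014; print(p)"
python3 to.py .4990 .1241 .033 30 -1.4188
```

```text
[-0.28924239 -0.01443339  0.03022902] 3.1333
[0.49899659 0.12400922]
shift mm [-58.5  30.9  -1.4] turn [-0.4 -0.7 -0.3] t 3.1333 q [ 0.98  0.49 -0.59  0.43 -0.94 -1.18]
```

```bash
python3 -m inch '[[0.06,-0.012,0.007,0,0,0,0],[0.06,-0.024,0.013,0,0,-0.3,0],[0.06,-0.032,0.017,-0.001,-0.4,-0.7,-0.3],[0.06,-0.037,0.02,-0.001,-0.4,-0.7,-0.3],[0.06,-0.042,0.0225,-0.001,-0.4,-0.7,-0.3],[0.06,-0.047,0.025,-0.001,-0.4,-0.7,-0.3],[0.06,-0.051,0.027,-0.0014,-0.4,-0.7,-0.3],[0.06,-0.054,0.029,-0.0014,-0.4,-0.7,-0.3]]'; python3 -c "
from h import *
s=sense(); print(sf(s['position']),s['contact_force'])"
python3 to.py .4990 .1241 .033 30 -1.4188
```

```text
time_s: 3.8
position: [0.4992, 0.1296, 0.0329]
tcp_rot: [-0.584, -0.4, 0.637, 0.306]
contact_force: [-1.8, 5.9, 5.6]
gripper_width: 0.0596
[-0.228461   -0.01298284  0.03287683] [-1.82966395  5.86131707  5.6321012 ]
shift mm [-4.7  2.6  1. ] turn [0.1 0.  0.1] t 3.8 q [ 0.89  0.45 -0.68  0.5  -0.87 -1.15]
```

Carton is being pushed (about 6 N). Continuing gently until the scale stops its foot.

```bash
python3 -m inch '[[0.06,-0.002,0.001,0,0,0,0],[0.06,-0.004,0.002,0,0,0,0],[0.06,-0.006,0.003,0,0,0,0]]'; python3 -m inch '[[0.06,-0.002,0.001,0,0,0,0],[0.06,-0.003,0.002,0,0,0,0]]'; python3 - <<'E'
from h import *
print(sf(sense()['position']))
b=snapshot("top"); save("t6.png",b["color"],4,(200,120,380,260)); a=snapshot("scene"); save("s6.png",a["color"],4,(220,120,370,260))
E
```

```text
time_s: 4.05
position: [0.5007, 0.1249, 0.0331]
tcp_rot: [-0.583, -0.402, 0.636, 0.307]
contact_force: [-18.8, 24.0, 10.1]
gripper_width: 0.0599
time_s: 4.22
position: [0.5015, 0.125, 0.0327]
tcp_rot: [-0.583, -0.405, 0.634, 0.308]
contact_force: [-25.8, 28.7, 15.8]
gripper_width: 0.0598
[-0.22358103 -0.01133149  0.03274779]
```

View pics/t6.png

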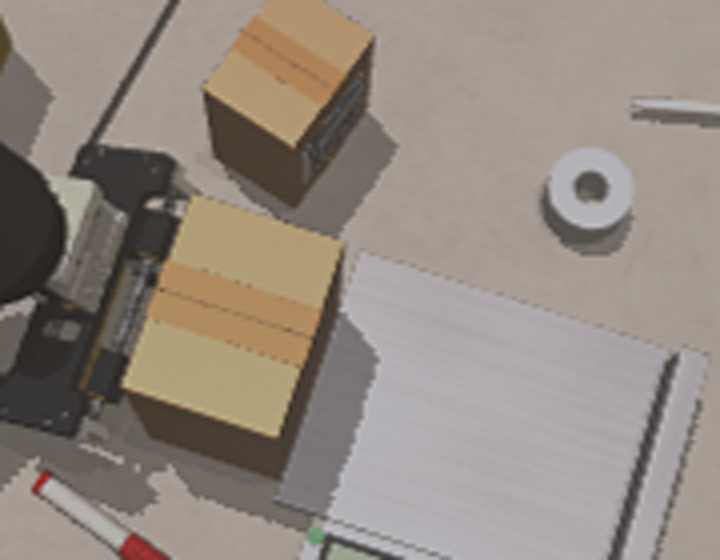

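View pics/s6.png

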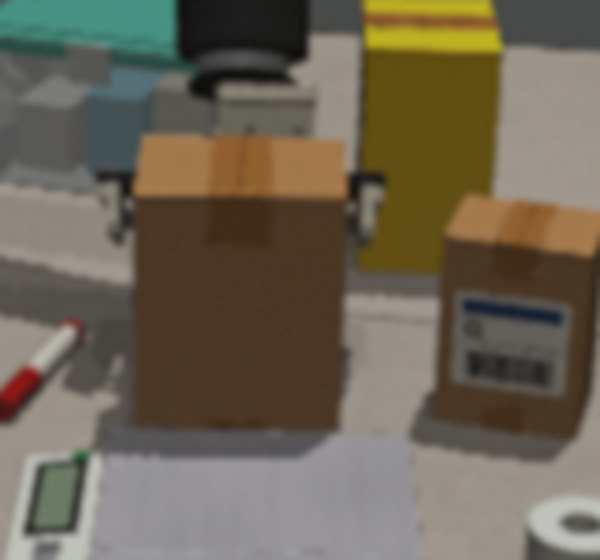

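```bash
cat > tos.py <<'E'
import sys
from h import *
from to import target
# tos.py xs ys z tilt [dyaw]  in scale frame
xs,ys,z,t=map(float,sys.argv[1:5]); dy=float(sys.argv[5]) if len(sys.argv)>5 else 0
w=R.from_euler('z',SY).as_matrix()@[xs,ys,0]+np.r_[SC,0]
P,M=target(w[0],w[1],z,t,SY+dy); s=sense(); C=R.from_quat(s["tcp_rot"]).as_matrix()
print("now",np.round(sf(s["position"]),4),"F",np.round(s["contact_force"],1),"t",round(s["time_s"],2))
print("shift mm",np.round(1000*C.T@(P-s["position"]),1),"turn",np.round(R.from_matrix(C.T@M).as_rotvec(degrees=True),1),"q",np.round(s["q"],2))
E
python3 tos.py -.245 -.013 .033 30; python3 tos.py -.250 -.013 .155 30
```

```text
now [-0.2237 -0.0113  0.0327] F [-18.3  21.5   9.1] t 4.32
shift mm [ 18.4 -10.7   1.6] turn [0.4 0.  0.6] q [ 0.88  0.44 -0.7   0.51 -0.86 -1.15]
now [-0.2237 -0.0113  0.0327] F [-18.3  21.5   9.1] t 4.32
shift mm [ -37.  -119.5    0.9] turn [0.4 0.  0.6] q [ 0.88  0.44 -0.7   0.51 -0.86 -1.15]
```

```bash
python3 -m inch '[[0.06,0.01,-0.005,0.001,0,0,0],[0.06,0.0184,-0.0107,0.001,0.4,0,0.6],[0.06,0,-0.047,0.001,0.4,0,0.6],[0.06,-0.019,-0.083,0.001,0.4,0,0.6],[0.06,-0.037,-0.1195,0.001,0.4,0,0.6],[0.06,-0.037,-0.1195,0.001,0.4,0,0.6]]'; python3 tos.py -.195 -.013 .155 30
```

```text
time_s: 4.82
position: [0.498, 0.1532, 0.1612]
tcp_rot: [-0.584, -0.402, 0.635, 0.306]
contact_force: [1.5, 0.8, 0.4]
gripper_width: 0.06
now [-0.252  -0.0106  0.1612] F [1.5 0.8 0.4] t 4.82
shift mm [-46.5  33.7   2.6] turn [ 0.4 -0.1  0.3] q [ 0.94  0.3  -0.51  0.4  -1.17 -1.02]
```

```bash
python3 -m inch '[[0.06,-0.01,0.007,0.001,0,0,0],[0.06,-0.02,0.0145,0.002,0,0,0],[0.06,-0.026,0.019,0.0026,0.4,0,0.3],[0.06,-0.031,0.0225,0.0026,0.4,0,0.3],[0.06,-0.036,0.026,0.0026,0.4,0,0.3],[0.06,-0.041,0.03,0.0026,0.4,0,0.3],[0.06,-0.0465,0.0337,0.0026,0.4,0,0.3]]'; python3 - <<'E'
from h import *
print(sf(sense()['position']))
a=snapshot("scene"); save("s7.png",a["color"],4,(220,120,370,260))
E
python3 tos.py -.15 -.013 .155 30
```

```text
time_s: 5.4
position: [0.5045, 0.0959, 0.1548]
tcp_rot: [-0.584, -0.398, 0.637, 0.306]
contact_force: [-0.8, 3.5, 4.6]
gripper_width: 0.0599
[-0.19440362 -0.01283091  0.15475393]
now [-0.1932 -0.0137  0.1545] F [0.5 0.7 0.3] t 5.45
shift mm [-37.6  21.2  -0.8] turn [-0.1 -0.1 -0.1] q [ 0.85  0.27 -0.59  0.44 -1.11 -0.98]
```

View pics/s7.png

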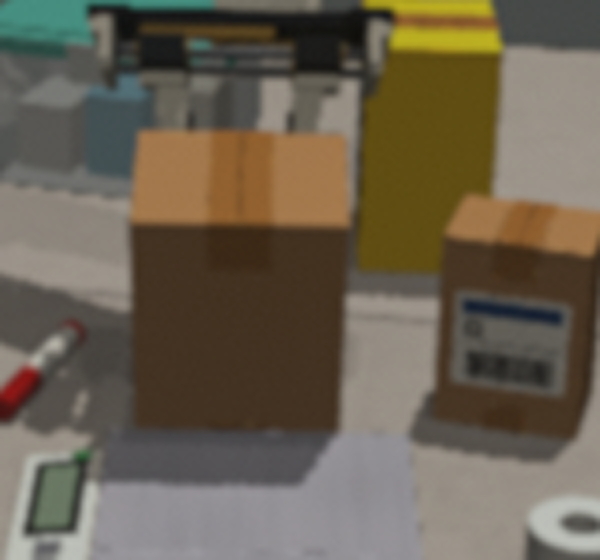

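```bash
python3 -m inch '[[0.06,-0.005,0.003,0,0,0,0],[0.06,-0.011,0.006,0,0,0,0],[0.06,-0.017,0.0095,0,0,0,0],[0.06,-0.023,0.013,-0.0005,0,0,0],[0.06,-0.028,0.016,-0.0005,0,0,0],[0.06,-0.033,0.0185,-0.0008,0,0,0],[0.06,-0.0376,0.0212,-0.0008,0,0,0]]'; python3 - <<'E'
from h import *
a=snapshot("scene"); save("s8.png",a["color"],4,(220,120,370,260))
E
python3 tos.py -.12 -.013 .155 30
```

```text
time_s: 6.03
position: [0.5107, 0.0509, 0.1547]
tcp_rot: [-0.584, -0.397, 0.638, 0.307]
contact_force: [-0.2, 0.8, -0.3]
gripper_width: 0.06
now [-0.1483 -0.0139  0.1546] F [-0.3 -1.8 -1.1] t 6.08
shift mm [-24.7  13.9  -1. ] turn [-0.2 -0.1 -0.1] q [ 0.78  0.25 -0.63  0.48 -1.08 -0.94]
```

View pics/s8.png

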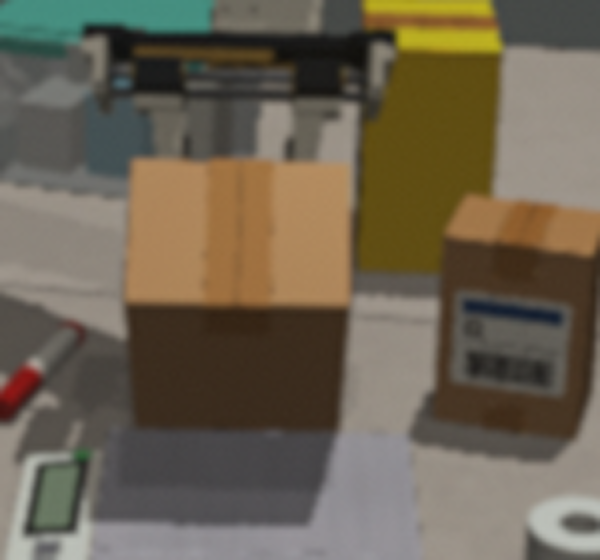

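```bash
python3 -m inch '[[0.06,-0.005,0.003,0,0,0,0],[0.06,-0.010,0.0055,0,0,0,0],[0.06,-0.015,0.0085,0,0,0,0],[0.06,-0.02,0.011,-0.0005,0,0,0],[0.06,-0.0247,0.0139,-0.001,0,0,0]]'; python3 - <<'E'
from h import *
a=snapshot("scene"); save("s9.png",a["color"],4,(220,120,370,260))
E
python3 tos.py -.09 -.013 .158 30
```

```text
time_s: 6.5
position: [0.5157, 0.0218, 0.155]
tcp_rot: [-0.584, -0.397, 0.638, 0.307]
contact_force: [-0.6, -0.2, 0.2]
gripper_width: 0.0598
now [-0.1187 -0.0133  0.1549] F [-0.4 -0.2 -0.4] t 6.55
shift mm [-26.4  11.7  -0.4] turn [-0.3 -0.1 -0.1] q [ 0.73  0.24 -0.66  0.5  -1.05 -0.91]
```

View pics/s9.png

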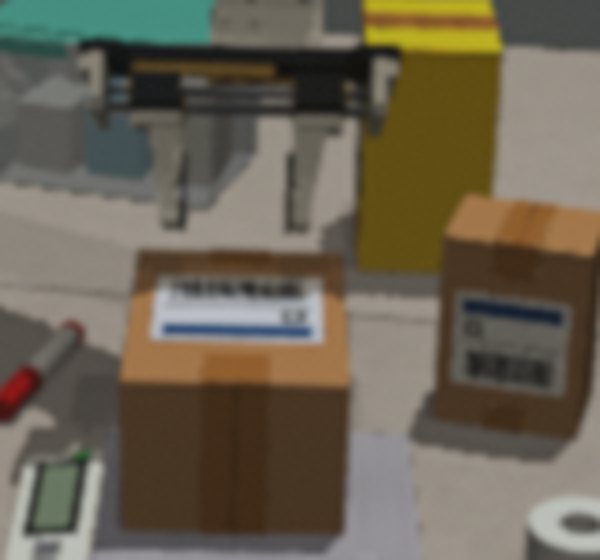

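```bash
python3 - <<'E'
from h import *
a=snapshot("scene"); save("s10.png",a["color"],4,(220,120,370,280)); b=snapshot("top"); save("t10.png",b["color"],4,(200,120,400,260))
import pickle; pickle.dump(dict(scene=a,top=b),open("e.pkl","wb"))
E
python3 tos.py -.2 -.013 .2 30;python3 tos.py -.2 -.013 .065 30
```

```text
now [-0.1195 -0.0131  0.155 ] F [ 0.1  0.3 -0.4] t 6.65
shift mm [ 47.  -79.3   0.4] turn [-0.2 -0.2 -0.1] q [ 0.73  0.24 -0.65  0.5  -1.05 -0.92]
now [-0.1195 -0.0131  0.155 ] F [ 0.1  0.3 -0.4] t 6.65
shift mm [1.148e+02 3.740e+01 1.000e-01] turn [-0.2 -0.2 -0.1] q [ 0.73  0.24 -0.65  0.5  -1.05 -0.92]
```

View pics/s10.png

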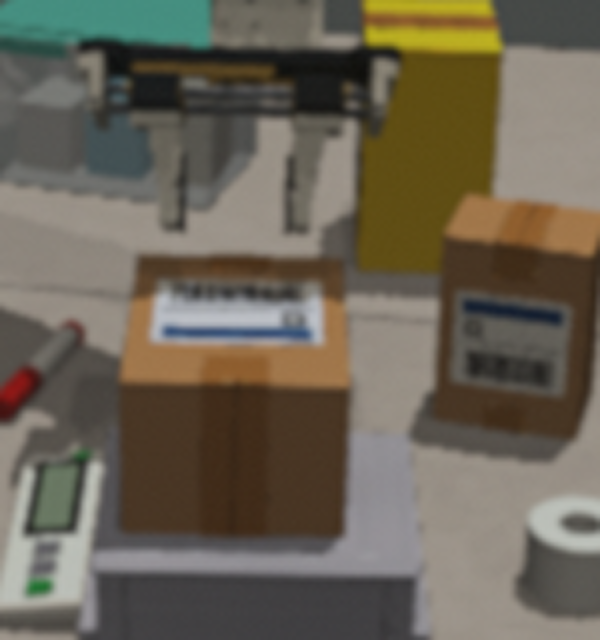

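View pics/t10.png

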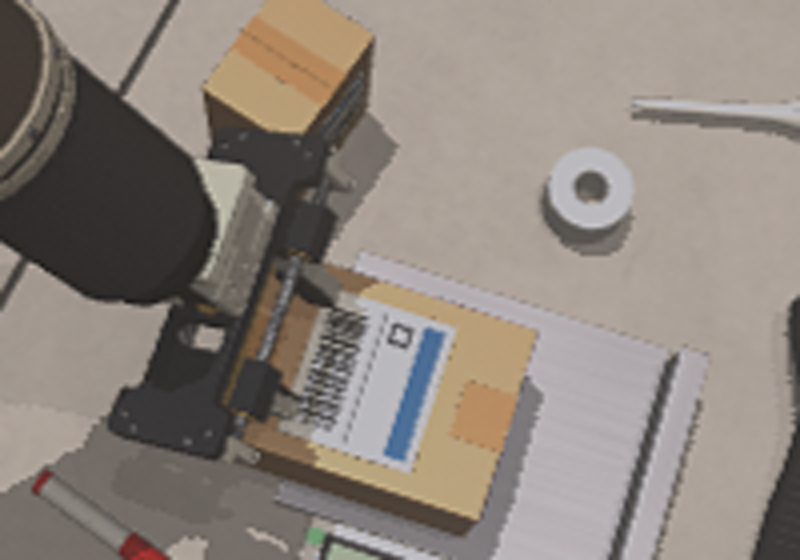

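```bash
python3 - <<'E'
from h import *; import pickle
d=pickle.load(open("e.pkl","rb")); p=d["top"]
for u in [(536,330),(483,518)]: print(np.round(sf(back(p,np.array(u)/4+[200,120],.12)),4))
E
python3 -m inch '[[0.06,0.008,-0.025,0,0,0,0],[0.06,0.017,-0.05,0,0,0,0],[0.06,0.032,-0.079,0,0,0,0],[0.06,0.047,-0.079,0,0,0,0],[0.06,0.06,-0.055,0,0,0,0],[0.06,0.08,-0.02,0,0,0,0],[0.06,0.1,0.01,0,0,0,0],[0.06,0.114,0.037,0,0,0,0],[0.06,0.114,0.037,0,0,0,0]]'; python3 tos.py -.15 -.013 .065 30; python3 tos.py -.075 -.013 .065 30
```

```text
[0.0142 0.0511 0.12  ]
[ 0.0175 -0.0752  0.12  ]
time_s: 7.4
position: [0.5011, 0.0988, 0.0613]
tcp_rot: [-0.583, -0.394, 0.641, 0.307]
contact_force: [0.0, -1.1, 1.0]
gripper_width: 0.0602
now [-0.1978 -0.0158  0.0613] F [ 0.  -1.1  1. ] t 7.4
shift mm [-43.1  20.9  -3. ] turn [-0.6  0.  -0.4] q [ 0.85  0.4  -0.69  0.5  -0.92 -1.09]
now [-0.1978 -0.0158  0.0613] F [ 0.  -1.1  1. ] t 7.4
shift mm [-107.8   58.9   -3.3] turn [-0.6  0.  -0.4] q [ 0.85  0.4  -0.69  0.5  -0.92 -1.09]
```

```bash
python3 -m inch '[[0.06,-0.009,0.005,0,0,0,0],[0.06,-0.017,0.0085,-0.001,0,0,0],[0.06,-0.025,0.0125,-0.002,-0.6,0,-0.4],[0.06,-0.033,0.0165,-0.003,-0.6,0,-0.4],[0.06,-0.04,0.0205,-0.003,-0.6,0,-0.4],[0.06,-0.047,0.024,-0.003,-0.6,0,-0.4],[0.06,-0.054,0.028,-0.003,-0.6,0,-0.4],[0.06,-0.062,0.033,-0.003,-0.6,0,-0.4],[0.06,-0.07,0.038,-0.003,-0.6,0,-0.4],[0.06,-0.078,0.0425,-0.003,-0.6,0,-0.4],[0.06,-0.085,0.046,-0.003,-0.6,0,-0.4],[0.06,-0.092,0.05,-0.003,-0.6,0,-0.4]]'; python3 tos.py -.073 -.013 .065 30; python3 - <<'E'
from h import *
a=snapshot("scene"); save("s11.png",a["color"],4,(220,140,370,290)); b=snapshot("top"); save("t11.png",b["color"],4,(200,120,400,260))
E
```

```text
time_s: 8.4
position: [0.52, -0.0047, 0.065]
tcp_rot: [-0.584, -0.4, 0.637, 0.306]
contact_force: [-0.2, 3.6, 0.6]
gripper_width: 0.0603
now [-0.0926 -0.0128  0.065 ] F [-0.2  3.6  0.6] t 8.4
shift mm [-17.    9.8   0.2] turn [0.1 0.  0. ] q [ 0.65  0.34 -0.8   0.65 -0.81 -1.04]
```

View pics/t11.png

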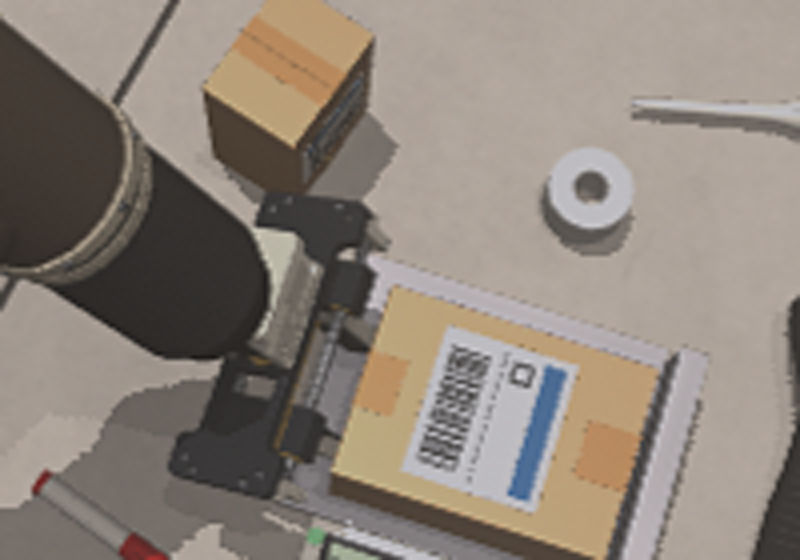

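View pics/s11.png

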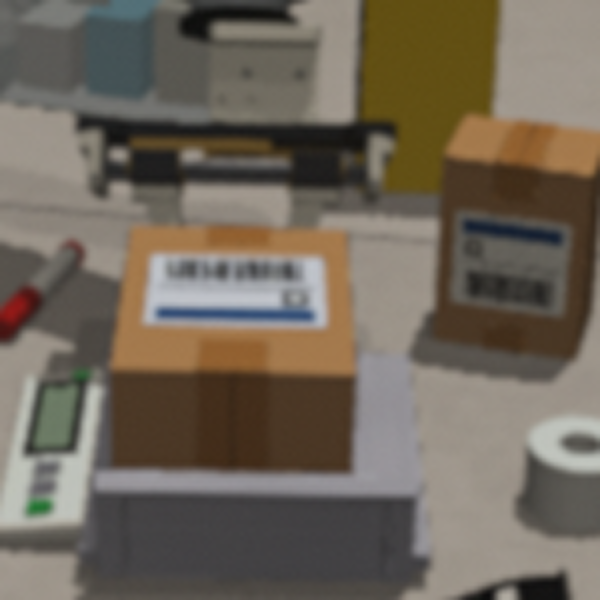

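Still sliding freely (3.6 N), square; about 15–20 mm remain to the stop.

```bash
python3 -m inch '[[0.06,-0.004,0.002,0,0,0,0],[0.06,-0.008,0.0045,0,0,0,0],[0.06,-0.012,0.007,0,0,0,0],[0.06,-0.0145,0.0085,0,0,0,0]]'; python3 -m inch '[[0.06,-0.002,0.001,0,0,0,0],[0.06,-0.004,0.002,0,0,0,0]]';python3 tos.py -.07 -.013 .065 30
```

```text
time_s: 8.83
position: [0.5216, -0.0228, 0.0646]
tcp_rot: [-0.584, -0.398, 0.638, 0.306]
contact_force: [-0.8, 3.9, 1.2]
gripper_width: 0.0597
time_s: 9.0
position: [0.5224, -0.024, 0.0645]
tcp_rot: [-0.583, -0.401, 0.636, 0.307]
contact_force: [-47.1, 56.9, 30.2]
gripper_width: 0.06
now [-0.0732 -0.0133  0.0645] F [-47.1  56.9  30.2] t 9.0
shift mm [-3.   1.1 -0.3] turn [ 0.2 -0.   0.3] q [ 0.61  0.33 -0.82  0.68 -0.79 -1.03]
```

```bash
python3 -m inch '[[0.06,0.004,-0.002,0,0,0,0],[0.06,0.012,-0.007,0,0,0,0],[0.06,0.03,-0.018,0,0,0,0],[0.06,0.05,-0.03,0,0,0,0],[0.06,0.05,-0.03,0,0,0,0],[0.06,0.03,-0.065,0,0,0,0],[0.06,0.015,-0.1,0,0,0,0],[0.06,0.01,-0.13,0,0,0,0],[0.06,0.02,-0.16,0,0,0,0],[0.06,0.02,-0.16,0,0,0,0]]'; python3 - <<'E'
from h import *
a=snapshot("scene"); save("s12.png",a["color"],4,(220,140,370,290)); b=snapshot("top"); save("t12.png",b["color"],4,(200,120,400,260))
import pickle; pickle.dump(dict(scene=a,top=b),open("e.pkl","wb"))
for n in ["marker","tape","labels","scanner"]: print(n,[(np.round(x["position"],1).tolist(),round(x["score"],2)) for x in spot_in(b,n)])
E
```

```text
time_s: 9.83
position: [0.5093, 0.0748, 0.1979]
tcp_rot: [-0.584, -0.404, 0.634, 0.306]
contact_force: [1.4, 0.6, 0.8]
gripper_width: 0.0601
marker [([230.0, 253.8], 0.79)]
tape [([378.7, 308.5], 0.75), ([297.2, 248.6], 0.65)]
labels [([345.0, 166.1], 0.65)]
scanner [([408.9, 219.8], 0.8)]
```

View pics/t12.png

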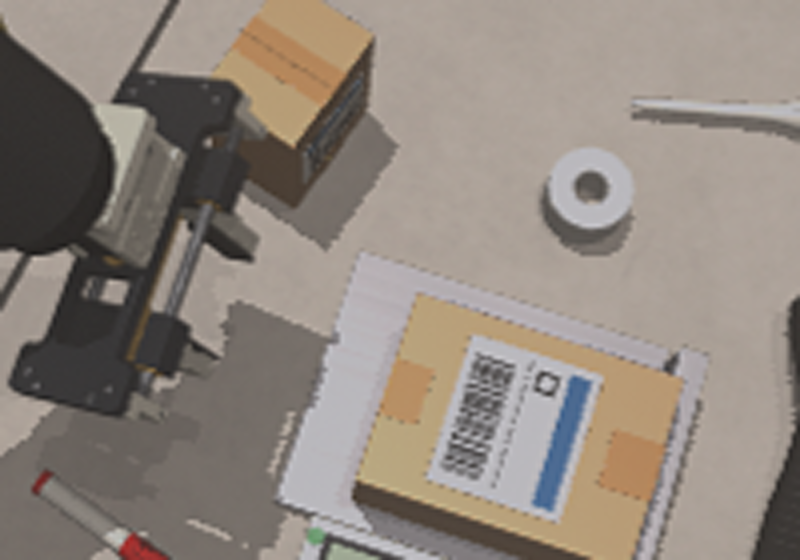

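View pics/s12.png

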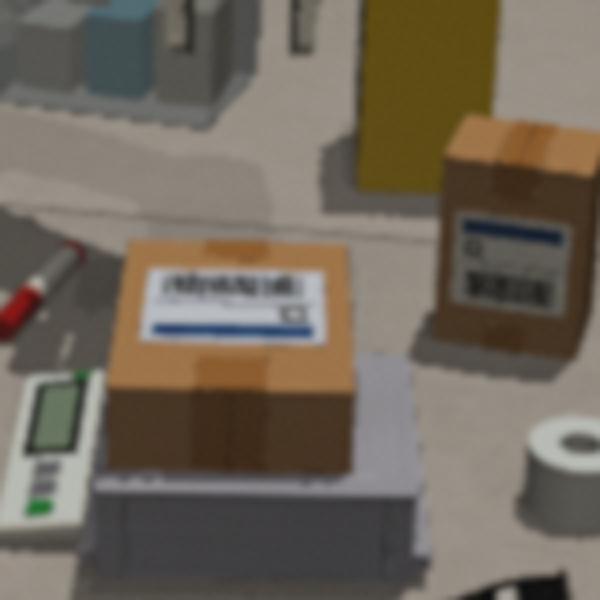

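```bash
python3 - <<'E'
from h import *; import pickle
from scipy.optimize import least_squares
p=pickle.load(open("e.pkl","rb"))["top"]
uv=np.array([(417,292),(355,490),(685,378)])/4+[200,120]
L=np.array([[-.09,.065],[-.09,-.065],[.09,.065]])
W=np.array([sf(back(p,u,.12)) for u in uv]); print(np.round(W,4))
r=least_squares(lambda q:(L@np.array([[np.cos(q[2]),np.sin(q[2])],[-np.sin(q[2]),np.cos(q[2])]])+q[:2]-W[:,:2]).ravel(),[0,0,0]); print(r.x,np.round(r.fun,4))
E
```

```text
[[-0.0658  0.0509  0.12  ]
 [-0.0638 -0.0838  0.12  ]
 [ 0.1134  0.0511  0.12  ]]
[ 0.02491583 -0.01512395  0.01558404] [-0.0003 -0.0024 -0.0002  0.0023  0.0005  0.0001]
```

```bash
python3 -c "
from station import *
print(sense()['contact_force'],sense()['time_s']); print(job_done())"
```

```text
[-0.49768353 -0.60341926 -0.14098721] 10.1333
the job is handed in; nothing more can be done
None
```

The carton lies on the scale with its label up, flat against the rear stop, and I handed the job in at about 10 s. `job_done` gave no verdict.

I chose the larger brown carton (top view about pixel 251, 202). I left the smaller brown, green and yellow ones alone.

1. **Slide:** I pushed the carton low down, about 21 mm, until its foot met the loading edge.
2. **Tip:** I pushed high until it fell forward onto the platform.
3. **Home:** I slid it about 99 mm to the rear stop and withdrew the arm.

**Last checks, measured from the top image in the scale frame:**

| Quantity | Measured | Limit |
|---|---|---|
| Carton centre x | 0.025 m, touching the stop | above 0.013 m |
| Carton centre y | −0.015 m | −0.04 to 0.04 m |
| Squareness | 0.016 rad | below 0.14 rad |

- **Robot:** it was clear of everything at hand-in, with the sensed force below 1 N.
- **Bystanders:** the networks placed the marker, tape and label roll within about 2 px of the start and the scanner within 5 px (under about 15 mm). I never touched them.
- **Wrist force:** when the carton reached the stop, the force at the wrist rose briefly to about 80 N. That is under the 120 N limit but higher than I intended.

No check failed or disagreed.

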